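Lock the headset hanger onto the slotted desk upright

TASK

Take the headset hanger (the bracket with the long arm and upturned end) and hook its two claws into the top pair of slots of the white slotted upright, from the side the robot is on. Press it down until it is fully home and the sprung catch snaps into its window, then let go. Leave the other bracket, the one with the flat ledge, where it stands.

Things in the scene. Friction and masses are not known exactly. Their poses are not given: they have to be found in the camera images.
- hanger_rib (a point): Loose aluminium hanger, standing as it will hang, 138 long. Rib 14 thick (y), 39 long (x), 100 tall: grip it near the top; point at its centre, 50 up. x points to the back plate (92 wide, 80 tall; back face at x=+28; window 8-30 up) and its 2 claws at y=+-32: 8 wide, 24 deep, 40 to 68 up, tip turned down, 10 gap behind plate flaring to 20. Arm with 48 high upturned end runs to -x. All mm.
- top_slots (a point): Fixed white sheet upright, 116 wide, 5 thick, 212 tall. Site: on its front face, midway between the 2 top slots (32 wide, 48 tall, at y=+-32), at their lower edges, 150 above the desk. x points through the sheet, the way the claws go in. Lower slots unused. Enter with hanger_rib about 20 (12-28) above the point; fully home it is at x=-28, 10 below the point, claw roots on the slots' lower edges. All mm.
- catch (a joint): Sprung catch in the middle of the upright's front face, 14 mm wide, sticking out 6 mm, square underside 50 mm below top_slots, ramp above. Value = how far it is pushed in (m): 0 out, 0.0075 in. The plate's lower edge, pressed down over the ramp with about 5 to 15 N (more than the hanger's 2 to 3 N weight), pushes it in; it springs out through the plate's window when home.
- ledge_mid (a point): The other bracket, to be left alone: same plate and claws, but a flat ledge 100 mm wide and 70 mm deep at the bottom and a rib only 60 mm tall, no long arm. Site 28 mm in front of the plate's back face, 30 mm above its underside; axes as for the hanger.

How it is judged:
By the outcome, as a careful person would: the job done as asked, in the order asked, and still so for the second after the job is handed in, with the robot touching nothing.
It also fails if it takes over 43 s, if anything falls off the work surface, if the arm or the gripper's body presses on something with over 40 N, if the wrist force passes 120 N, or if a joint passes its speed limit or range.

ROBOT

A 6-joint arm with a two-finger parallel gripper is mounted at the origin on the work surface. World frame = base frame: x ahead of the robot, y to its left, z up, the work surface at z = 0. Lengths are in m, angles in rad, forces in N, time in s.
With the tool pointing down it reaches from about 0.25 to 0.775 m from the base axis. Payload 4 kg.
Tool frame: the origin (TCP) lies at the very end of the fingers, on their centre line; the grasp point (between the pads) lies 19 mm behind it; x points along the fingers, y is the direction in which the jaws open and shut, and the axes are right-handed (so a half turn about x gives the same grasp; the last joint's range is limited). The gripper opens to 94 mm and grips with 3 to 60 N. Pads are 16 mm wide; open, the fingers measure 119 mm over their backs; the gripper's body (75 mm by 177 mm) begins 78 mm behind the grasp point.
Start: joints at [1.039, 0.087, 1.371, -0, 1.684, -0.103], TCP at [0.229, 0.5, 0.206] pointing down, gripper open.
Joint ranges: [-3.1, 3.1], [-0.76, 2.03], [0.27, 2.55], [-1.08, 4.22], [0.17, 2.65], [-2.57, 2.57]. Speed limits (rad/s): [2.79, 2.79, 3.14, 3.14, 3.14, 3.14].

INTERFACE

Orientations are given as [roll, pitch, yaw] about the fixed x, y, z axes, in that order (R = Rz(yaw) Ry(pitch) Rx(roll)).
In Python, from bench import robot gives the robot as it stands.
- The arm moves only by the tool carry_out, never from a script. Its argument "targets" is a list of rows, each a list of 5 numbers: the closure, from 0 (fully open) to 1 (shut), then the shift along the tool's x, y, z in cm, then the turn about the tool's x in degrees. In form: [[fingers, tx, ty, tz, turn], ...]. A call has 1 to 20 rows; each row shifts and turns the commanded pose from where the row before left it, along the tool's axes as they then stand; what a row does not reach is not made up. A row lasts 1/10 s, in which the tool goes at most 50 mm and 8.59 degrees, less where a joint would pass 70% of its speed; a pose out of reach is approached as far as the arm can. A call is refused whole if a number of a shift passes 5 or a number of a turn 8.59, either way. A call with a gripper value outside its range is refused whole. The fingers move at their own pace and stop on an object; the grip force is fixed at half the most. Time passes only in rows, so rows that do not move let the fingers close. It gives the time, the measured TCP pose, the force and the opening at its end, in the units of the state.
- robot.get_obs(): the state, without advancing time (a new reading comes with each control period).
- robot.snapshot(name): name is "scene" or "top"; returns a dict with "image" (420x560x3 uint8, red, green, blue), "camera_matrix" (3x3 intrinsics, pixels), "pose" (4x4, takes a point from camera to world coordinates). Camera axes: x right, y up, looking along -z (the intrinsics and any distortion apply to the point x, -y, -z); pixel columns grow to the right and rows downward; lengths in m; the calibration is good to about 2 mm. A picture is of the moment at which its call begins. There is no depth.
- robot.close_job(): hands the job in, once; it reports no verdict.
The state is a dict: "time": time; "joint_positions": joint angles; "qvel": joint speeds; "joint_torque": joint torques, N m; "tool_pos": TCP position; "ee_rot": TCP orientation; "wrist_force": force on the tool from outside, world axes, zero at the start; "wrist_torque": the same for the moment, N m; "width": finger opening in m.
Only numpy, scipy, OpenCV 4.12 (cv2) and the standard library are available. Lean on these libraries where they do the work, as an engineer would, in place of code of your own. Each camera call takes 0.05 s, during which the arm holds its last target. There are 200 camera calls.

## Working session

There is one attempt and no reset: what is moved stays moved. The work goes in short steps, Python scripts to look and compute and a tool call to move; the robot and the scene stay as the last step left them, time stands still between calls to the robot, and variables do not carry over. Pictures are saved under pics/ and viewed, about 8 in all and at most 12, crops included, and the job is handed in when it is done.

Besides the shell and the picture viewer there is one more tool, called after ">>>" as a command line: name --pt "numbers of a row" for each row, then --argument value for the rest. carry_out: Moves the arm, as the interface text tells. Its arguments: {"type":"object","properties":{"targets":{"type":"array","items":{"type":"array","items":{"type":"number"}}}},"required":["targets"]}

```bash
mkdir -p pics; ls
python3 - <<'E'
from bench import robot
import cv2,numpy as np
np.set_printoptions(precision=4,suppress=True)
o=robot.get_obs()
for k in o: print(k,np.array(o[k]))
for n in("scene","top"):
    s=robot.snapshot(n); cv2.imwrite(f"pics/{n}0.png",s["image"][:,:,::-1]); print(s.keys(),s["camera_matrix"],s["pose"])
E
```

```text
pics
time 0.0
joint_positions [ 1.0389  0.0879  1.3722 -0.      1.6836 -0.1031]
qvel [ 0.001  -0.0001 -0.0006  0.0007 -0.0005  0.0028]
joint_torque [ -0.0004 -34.0171 -30.243    0.072    0.0325  -0.0002]
tool_pos [0.2284 0.4997 0.2043]
ee_rot [-1.673   1.5686 -2.1019]
wrist_force [-0.3124 -0.1265  0.0502]
wrist_torque [0.0145 0.0341 0.0209]
width 0.09411135793177726
dict_keys(['image', 'camera_matrix', 'pose']) [[396.9933   0.     288.2444]
 [  0.     396.9933 213.1796]
 [  0.       0.       1.    ]] [[ 0.747  -0.4695  0.4708  0.9206]
 [ 0.6648  0.5323 -0.5241 -0.4419]
 [-0.0045  0.7045  0.7097  0.7037]
 [ 0.      0.      0.      1.    ]]
dict_keys(['image', 'camera_matrix', 'pose']) [[421.3724   0.     278.9638]
 [  0.     421.3724 205.1542]
 [  0.       0.       1.    ]] [[ 0.0243  0.9977 -0.0631  0.4848]
 [-0.9997  0.0238 -0.0078 -0.0124]
 [-0.0063  0.0633  0.998   1.0673]
 [ 0.      0.      0.      1.    ]]
```

View pics/scene0.png

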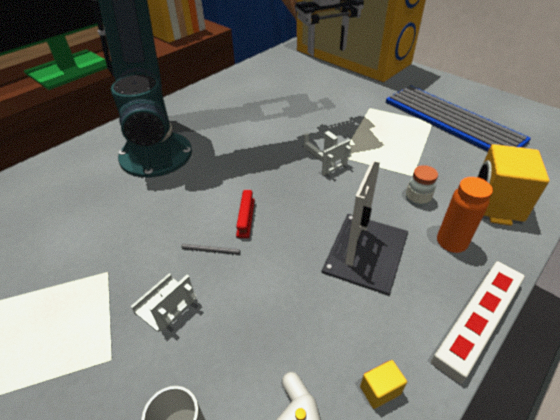

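View pics/top0.png

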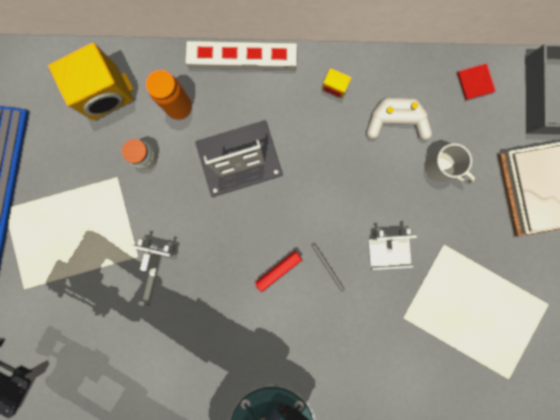

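The scene view shows the hanger at (330,150), the upright at (365,215) and the ledge bracket at (168,303). In the top view they are at (153,262), (237,157) and (390,245). I'll enlarge the first two in both views.

Run:
```python
import cv2,numpy as np
a=cv2.imread("pics/scene0.png");b=cv2.imread("pics/top0.png")
def c(im,x,y,w,h): return cv2.resize(im[y:y+h,x:x+w],(400,300),interpolation=cv2.INTER_CUBIC)
cv2.imwrite("pics/m1.png",np.vstack([np.hstack([c(a,290,120,80,60),c(b,115,220,80,60+0)]),np.hstack([c(a,310,155,120,90),c(b,190,120,100,75)])]))
cv2.imwrite("pics/m1b.png",c(b,120,225,80,60))
```

```text
(no output)
```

View pics/m1.png

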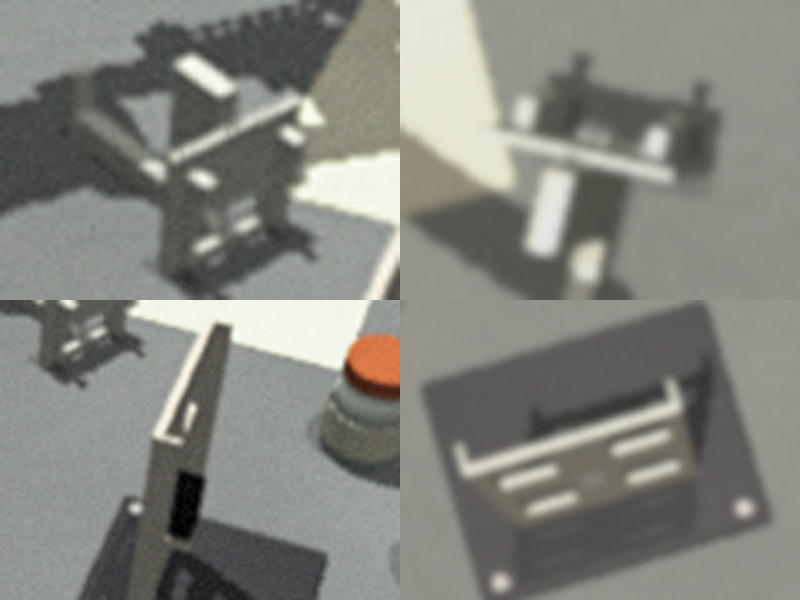

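In the crops, the hanger rib top is bright at about (144,262) in the top view. The lit lower edges of the slots are at about (222,165) and (250,156), at z=0.150. I'll measure them with masks.

```bash
cat > h.py <<'E'
import cv2,numpy as np
np.set_printoptions(precision=4,suppress=True)
def ray(s,u,v):
    K=s["camera_matrix"];P=s["pose"]
    d=np.linalg.inv(K)@[u,v,1]; d=np.array([d[0],-d[1],-d[2]])
    return P[:3,3],P[:3,:3]@d
def onz(s,u,v,z):
    o,d=ray(s,u,v); return o+d*(z-o[2])/d[2]
def proj(s,p):
    P=s["pose"];c=P[:3,:3].T@(np.array(p)-P[:3,3]);q=s["camera_matrix"]@[c[0],-c[1],-c[2]];return q[:2]/q[2]
def blobs(s,x,y,w,h,thr,f=8,amin=3):
    g=cv2.cvtColor(s["image"],cv2.COLOR_RGB2GRAY)[y:y+h,x:x+w]
    G=cv2.resize(g,None,fx=f,fy=f,interpolation=cv2.INTER_CUBIC)
    cs,_=cv2.findContours((G>thr).astype(np.uint8),cv2.RETR_EXTERNAL,cv2.CHAIN_APPROX_NONE)
    out=[]
    for c in cs:
        if cv2.contourArea(c)<amin*f*f: continue
        b=cv2.boxPoints(cv2.minAreaRect(c)); out.append(((b+.5)/f-.5+[x,y]))
    return out
E
python3 - <<'E'
from bench import robot
from h import *
s=robot.snapshot("top")
def show(b,z):
    p=np.array([onz(s,*q,z) for q in b]); e=p[1]-p[0],p[2]-p[1]
    L=[np.linalg.norm(x) for x in e]; l=e[int(np.argmax(L))]
    print("px",b.mean(0),"xyz",p.mean(0),"size",np.sort(L),"ang",np.degrees(np.arctan2(l[1],l[0]))%180)
print("upright slots z.15")
for t in(140,165):
  for b in blobs(s,205,148,55,35,t): show(b,.15)
print("top edge z.212")
for b in blobs(s,195,125,75,45,150): show(b,.212)
print("rib z.1/.08")
for t in(120,150):
  for b in blobs(s,134,236,45,40,t): show(b,.1); show(b,.08)
E
```

```text
upright slots z.15
px [227.5047 170.5165] xyz [0.6162 0.1096 0.15  ] size [0.0083 0.0296] ang 107.42214486585756
px [221.7082 163.7954] xyz [0.6308 0.1228 0.15  ] size [0.009  0.0336] ang 107.88437581095624
px [252.8863 162.7696] xyz [0.6347 0.0543 0.15  ] size [0.0083 0.0311] ang 108.09089202539404
px [249.7944 155.3151] xyz [0.651  0.0616 0.15  ] size [0.0085 0.0345] ang 108.32116094045548
px [231.9201 154.9061] xyz [0.651  0.1009 0.15  ] size [0.019 0.125] ang 102.55831885824597
px [227.5098 170.4537] xyz [0.6164 0.1096 0.15  ] size [0.006  0.0259] ang 108.59078429699053
px [221.6825 163.7763] xyz [0.6308 0.1228 0.15  ] size [0.0067 0.0307] ang 108.28128236285497
px [252.8689 162.7301] xyz [0.6348 0.0544 0.15  ] size [0.006  0.0278] ang 108.41373366140505
px [249.7394 155.2768] xyz [0.6511 0.0617 0.15  ] size [0.0064 0.0315] ang 108.0531879792784
px [231.3914 154.8284] xyz [0.6512 0.1021 0.15  ] size [0.0159 0.1219] ang 103.29024162504311
top edge z.212
px [230.125  168.5625] xyz [0.6115 0.0961 0.212 ] size [0.0036 0.0151] ang 91.33567978823297
px [221.7413 163.7827] xyz [0.621  0
[... 568 characters left out ...]
632 0.2526 0.1   ] size [0.0134 0.0577] ang 91.39437256492847
px [165.875 238.5  ] xyz [0.4627 0.258  0.08  ] size [0.0137 0.0589] ang 91.39437256492849
px [156.  255.5] xyz [0.424  0.2736 0.1   ] size [0.0907 0.1031] ang 91.39437256492847
px [156.  255.5] xyz [0.4228 0.2795 0.08  ] size [0.0926 0.1053] ang 91.39437256492847
px [152.     271.6875] xyz [0.387  0.2812 0.1   ] size [0.0146 0.017 ] ang 2.4583903782879304
px [152.     271.6875] xyz [0.3849 0.2872 0.08  ] size [0.0149 0.0173] ang 2.4583903782884704
px [148.2494 255.9554] xyz [0.4225 0.2913 0.1   ] size [0.0713 0.0915] ang 75.23542257924366
px [148.2494 255.9554] xyz [0.4212 0.2976 0.08  ] size [0.0728 0.0934] ang 75.23542257924368
```

```bash
cat >> h.py <<'E'
def show(s,b,z):
    p=np.array([onz(s,*q,z) for q in b]); e=p[1]-p[0],p[2]-p[1]
    L=[np.linalg.norm(x) for x in e]; l=e[int(np.argmax(L))]
    print("px",b.mean(0),"xyz",p.mean(0),"size",np.sort(L),"ang",np.degrees(np.arctan2(l[1],l[0]))%180)
E
python3 - <<'E'
from bench import robot
from h import *
s=robot.snapshot("top")
for t in(140,160,180):
  print(t)
  for b in blobs(s,137,251,18,22,t): show(s,b,.1)
  for b in blobs(s,137,244,40,12,t): show(s,b,.08)
g=cv2.cvtColor(s["image"],cv2.COLOR_RGB2GRAY); print(g[242:276,133:160:1])
s=robot.snapshot("scene")
for t in(140,170):
  print('scene',t)
  for b in blobs(s,322,128,18,13,t): show(s,b,.1)
  for b in blobs(s,322,138,30,18,t): show(s,b,.08)
E
```

```text
140
px [151.5625 270.125 ] xyz [0.3905 0.2823 0.1   ] size [0.0105 0.0132] ang 91.4218434022003
px [145.5    260.6875] xyz [0.4115 0.2971 0.1   ] size [0.041 0.046] ang 2.464867294670455
px [153.  249.5] xyz [0.4364 0.2871 0.08  ] size [0.0276 0.077 ] ang 91.40121176669501
160
px [151.75   270.3125] xyz [0.3901 0.2819 0.1   ] size [0.0096 0.0123] ang 91.42216127664896
px [144.1066 261.636 ] xyz [0.4093 0.3002 0.1   ] size [0.0163 0.0406] ang 168.36924954290126
px [149.375 251.625] xyz [0.4323 0.2891 0.1   ] size [0.0048 0.0232] ang 91.4071826487695
px [137.3125 254.125 ] xyz [0.426  0.3165 0.1   ] size [0.0034 0.0162] ang 2.606309205790609
px [145.5625 254.125 ] xyz [0.4252 0.304  0.08  ] size [0.0061 0.0164] ang 91.40909920695655
px [152.75 249.5 ] xyz [0.4364 0.2877 0.08  ] size [0.0276 0.0759] ang 91.40121176669501
180
px [151.9375 270.5625] xyz [0.3895 0.2814 0.1   ] size [0.0085 0.0114] ang 91.4225850539535
px [144.2647 261.8162] xyz [0.4089 0.2998 0.1   ] size [0.014  0.0383] ang 168.36350256641495
px [137.0625 254.4375] xyz [0.4252 0.3171 0.1   ] size [0.0023 0.0102] ang 2.610
[... 4850 characters left out ...]
ze [0.0571 0.0839] ang 54.64916051533203
px [334.0625 138.25  ] xyz [0.4094 0.3158 0.08  ] size [0.0065 0.015 ] ang 41.29562994376553
scene 170
px [330.8241 134.7255] xyz [0.4092 0.2989 0.1   ] size [0.0179 0.0416] ang 167.94344237753043
px [329.9375 154.625 ] xyz [0.4458 0.2498 0.08  ] size [0.007 0.011] ang 41.325912689665664
px [348.125 146.625] xyz [0.4606 0.3096 0.08  ] size [0.0114 0.0134] ang 178.4307519366961
px [330.1962 148.2052] xyz [0.4292 0.2728 0.08  ] size [0.0082 0.0446] ang 79.55018475955887
px [344.3112 141.8264] xyz [0.4401 0.3207 0.08  ] size [0.0295 0.0393] ang 44.04234462551809
px [333.9375 138.125 ] xyz [0.4087 0.316  0.08  ] size [0.0053 0.0109] ang 41.295629943765455
```

The rib top measures 14 x 38 mm with its centre at (0.409, 0.2995) and yaw about -11.6°, and both views agree. The slots are 64.5 mm apart with midpoint (0.641, 0.092) and upright yaw 18.2°. Now the approach.

```bash
cat >> h.py <<'E'
from scipy.spatial.transform import Rotation as Ro
def go(o,p,yang):
    "shift in cm in present tool axes, and turn deg, for TCP p and tool-y direction angle yang (mod 180)"
    R=Ro.from_euler("xyz",o["ee_rot"]).as_matrix()
    d=R.T@(np.array(p)-o["tool_pos"])*100
    y=np.degrees(np.arctan2(R[1,1],R[0,1])); t=-((yang-y+90)%180-90)
    print("tcp",np.array(o["tool_pos"]),"yang",y,"tool x",R[:,0],"shift cm",d,"turn",t,"F",np.array(o["wrist_force"]),"w",o["width"],"t",o["time"])
E
python3 - <<'E'
from bench import robot
from h import *
o=robot.get_obs()
go(o,[.409,.2995,.16],78.5)
E
```

```text
tcp [0.2286 0.5    0.2049] yang 65.43115929952673 tool x [-0.0005 -0.0009 -1.    ] shift cm [  4.5014 -10.7261  24.747 ] turn -13.068840700473274 F [0.5858 0.4328 0.1223] w 0.09438526266314543 t 0.25
```

>>> carry_out --pt "0 0.45 -1.07 2.47 0" --pt "0 0.45 -1.07 2.47 0" --pt "0 0.45 -1.07 2.47 0" --pt "0 0.45 -1.07 2.47 0" --pt "0 0.45 -1.07 2.47 0" --pt "0 0.45 -1.07 2.47 0" --pt "0 0.45 -1.07 2.47 0" --pt "0 0.45 -1.07 2.48 0" --pt "0 0.45 -1.07 2.48 0" --pt "0 0.45 -1.07 2.48 0" --pt "0 0 0 0 -4.4" --pt "0 0 0 0 -4.4" --pt "0 0 0 0 -4.3" --pt "0 0 0 0 0" --pt "0 0 0 0 0"

```text
time: 1.75
tool_pos: [0.409, 0.3001, 0.1604]
ee_rot: [-2.931, 1.571, -3.133]
wrist_force: [0.5, -0.1, 0.2]
width: 0.0939
```

Run:
```python
from bench import robot
from h import *
s=robot.snapshot("scene");t=robot.snapshot("top")
go(robot.get_obs(),[.409,.2995,.061],78.5)
c=lambda im,x,y,w,h: cv2.resize(im[y:y+h,x:x+w],(400,300),interpolation=cv2.INTER_CUBIC)
cv2.imwrite("pics/a1.png",np.hstack([c(s["image"],260,60,160,120),c(t["image"],70,200,160,120)])[:,:,::-1])
```

```text
tcp [0.409  0.3001 0.1605] yang 78.4834233746505 tool x [ 0.      0.0001 -1.    ] shift cm [ 9.9472 -0.0638  0.0087] turn -0.016576625349500773 F [ 0.5333 -0.3642 -0.1719] w 0.09419741197943717 t 1.85
```

View pics/a1.png

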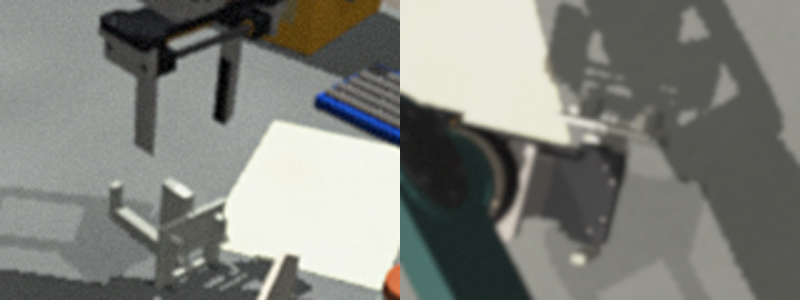

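The fingers straddle the rib, one on each side, above the hanger at crop (175,200). Descending and gripping.

>>> carry_out --pt "0 1.6 0 0 0" --pt "0 1.6 0 0 0" --pt "0 1.6 0 0 0" --pt "0 1.6 0 0 0" --pt "0 1.6 0 0 0" --pt "0 1.0 -0.06 0 0" --pt "0 0.9 0 0 0" --pt "0 0 0 0 0" --pt "1 0 0 0 0" --pt "1 0 0 0 0" --pt "1 0 0 0 0" --pt "1 0 0 0 0" --pt "1 0 0 0 0" --pt "1 0 0 0 0" --pt "1 0 0 0 0" --pt "1 0 0 0 0"

```text
time: 3.45
tool_pos: [0.409, 0.2995, 0.0615]
ee_rot: [1.488, 1.571, 1.288]
wrist_force: [-1.4, -0.7, 0.4]
width: 0.0336
```

>>> carry_out --pt "1 0 0 0 0" --pt "1 0 0 0 0" --pt "1 0 0 0 0" --pt "1 0 0 0 0" --pt "1 0 0 0 0" --pt "1 0 0 0 0"

```text
time: 4.05
tool_pos: [0.409, 0.2994, 0.0614]
ee_rot: [-1.497, 1.571, -1.697]
wrist_force: [-0.1, 0.2, -0.7]
width: 0.0139
```

>>> carry_out --pt "1 -1.0 0 0 0" --pt "1 -2.0 0 0 0" --pt "1 -2.5 0 0 0" --pt "1 -2.5 0 0 0" --pt "1 -2.0 0 0 0" --pt "1 -1.5 0 0 0" --pt "1 -0.5 0 0 -3" --pt "1 0 0 0 -5" --pt "1 0 0 0 -5" --pt "1 0 0 0 -5" --pt "1 0 0 0 -5" --pt "1 0 0 0 -4" --pt "1 0 0 0 -2.7" --pt "1 0 0 0 0" --pt "1 0 0 0 0"

```text
time: 5.55
tool_pos: [0.4088, 0.2995, 0.1814]
ee_rot: [3.071, 1.57, -2.895]
wrist_force: [0.5, 0.0, -0.9]
width: 0.0137
```

Run:
```python
from bench import robot
from h import *
a=np.radians(18.2);f=np.array([.6385,.0914]);u=np.array([np.cos(a),np.sin(a)])
go(robot.get_obs(),[*(f-.08*u),.1814],108.2)
```

```text
tcp [0.4088 0.2995 0.1814] yang 108.17686404332386 tool x [-0.0005 -0.0001 -1.    ] shift cm [ -0.008  -26.936    7.3315] turn -0.023135956676142655 F [ 0.531   0.0328 -0.8979] w 0.01373621896827803 t 5.55
```

>>> carry_out --pt "1 0 -0.9 0.25 0" --pt "1 0 -1.6 0.44 0" --pt "1 0 -2.2 0.6 0" --pt "1 0 -2.4 0.65 0" --pt "1 0 -2.4 0.65 0" --pt "1 0 -2.4 0.65 0" --pt "1 0 -2.4 0.65 0" --pt "1 0 -2.4 0.65 0" --pt "1 0 -2.4 0.65 0" --pt "1 0 -2.2 0.6 0" --pt "1 0 -2.2 0.6 0" --pt "1 0 -1.7 0.46 0" --pt "1 0 -1.2 0.33 0" --pt "1 0 -0.55 0.15 0" --pt "1 0 0 0 0" --pt "1 0 0 0 0" --pt "1 0 0 0 0"

```text
time: 7.25
tool_pos: [0.5626, 0.0673, 0.1816]
ee_rot: [1.254, 1.57, 1.573]
wrist_force: [-0.1, -0.2, -2.3]
width: 0.0134
```

Run:
```python
from bench import robot
from h import *
a=np.radians(18.2);f=np.array([.6385,.0914]);u=np.array([np.cos(a),np.sin(a)])
go(robot.get_obs(),[*(f-.08*u),.1814],108.2)
s=robot.snapshot("scene");t=robot.snapshot("top")
c=lambda im,x,y,w,h: cv2.resize(im[y:y+h,x:x+w],(400,400),interpolation=cv2.INTER_CUBIC)
cv2.imwrite("pics/b1.png",np.hstack([c(s["image"],290,110,140,140),c(t["image"],190,110,100,100)])[:,:,::-1])
```

```text
tcp [0.5626 0.0673 0.1816] yang 108.29549552871775 tool x [-0.      0.0004 -1.    ] shift cm [ 0.0202 -0.0773 -0.0346] turn 0.09549552871774836 F [-0.0672 -0.1758 -2.2719] w 0.013372780256384298 t 7.25
```

View pics/b1.png

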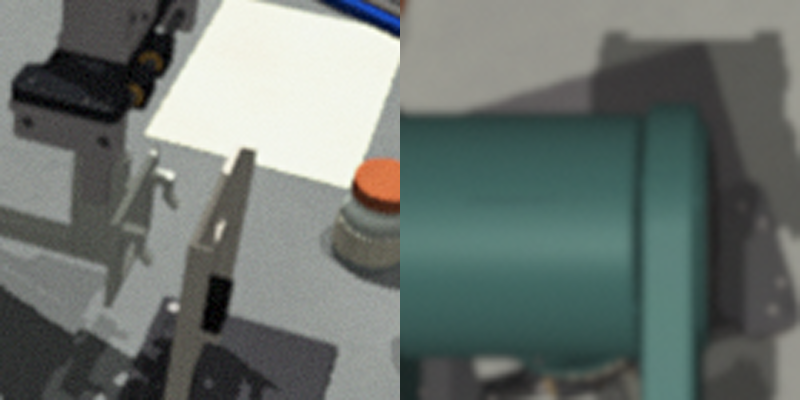

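Run:
```python
from bench import robot
from h import *
s=robot.snapshot("scene");o=robot.get_obs()
def pr(org,yaw,pts,z0):
    a=np.radians(yaw);u=np.array([np.cos(a),np.sin(a)]);v=np.array([-u[1],u[0]])
    q=[proj(s,[*(org+x/1e3*u+y/1e3*v),z0+z/1e3]) for x,y,z in pts]; return np.array(q)
p=np.array(o["tool_pos"]); im=cv2.resize(s["image"],None,fx=5,fy=5,interpolation=cv2.INTER_CUBIC)
def dots(q,c):
    for a in q: cv2.circle(im,tuple(int(round((k+.5)*5-.5)) for k in a),3,c,-1)
H=pr(p[:2],18.3,[(28,46,80),(28,-46,80),(28,46,0),(28,-46,0),(52,36,68),(52,-28,68),(52,-36,68)],p[2]-.0614)
U=pr(np.array([.6385,.0914]),18.2,[(0,58,62),(0,-58,62),(0,58,-150),(0,-58,-150),(0,-16,0),(0,-48,0),(5,-16,0),(5,-16,48),(5,-48,48),(5,-48,0)],.15)
dots(H,(255,0,0));dots(U,(0,0,255))
cv2.imwrite("pics/b2.png",im[640:1230,1500:2150,::-1])
```

```text
(no output)
```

View pics/b2.png

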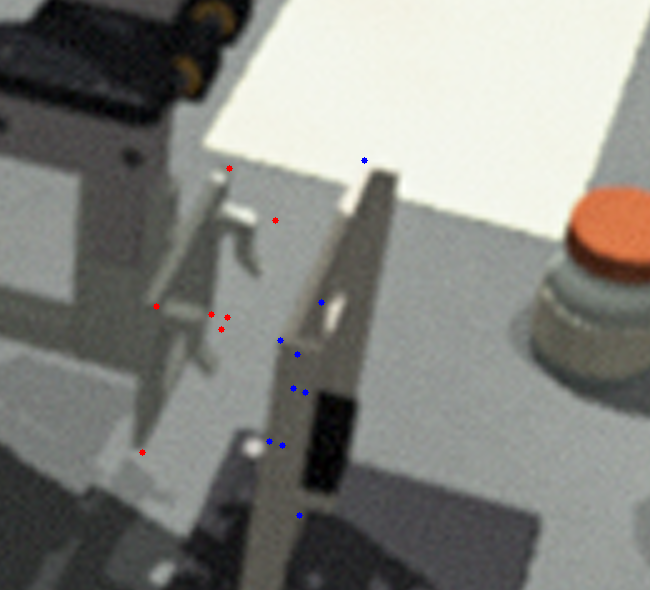

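The overlay agrees with the image to about 2 mm. The hanger and upright are parallel, and the lit slot edge at (336,315) is where predicted. Moving in, with the claws 20 mm above home.

>>> carry_out --pt "1 0 -0.08 0.5 0" --pt "1 0 0 0.8 0" --pt "1 0 0 0.8 0" --pt "1 0 0 0.8 0" --pt "1 0 0 0.8 0" --pt "1 0 0 0.6 0" --pt "1 0 0 0.4 0" --pt "1 0 0 0.3 0" --pt "1 0 0 0 0" --pt "1 0 0 0 0"

```text
time: 8.4
tool_pos: [0.6106, 0.0813, 0.1815]
ee_rot: [2.489, 1.571, 2.807]
wrist_force: [-0.3, -0.5, -1.3]
width: 0.0138
```

Run:
```python
from bench import robot
from h import *
s=robot.snapshot("scene");o=robot.get_obs()
a=np.radians(18.2);f=np.array([.6385,.0914]);u=np.array([np.cos(a),np.sin(a)])
go(o,[*(f-.028*u),.1814],108.2)
im=cv2.resize(s["image"][120:240,310:430],None,fx=5,fy=5,interpolation=cv2.INTER_CUBIC)
cv2.imwrite("pics/c1.png",im[:,:,::-1])
```

```text
tcp [0.6105 0.0813 0.1816] yang 108.22695364864535 tool x [ 0.      0.0001 -1.    ] shift cm [0.0177 0.0855 0.1739] turn 0.026953648645346107 F [ 0.5027 -0.8302 -2.7597] w 0.013663951183849379 t 8.45
```

View pics/c1.png

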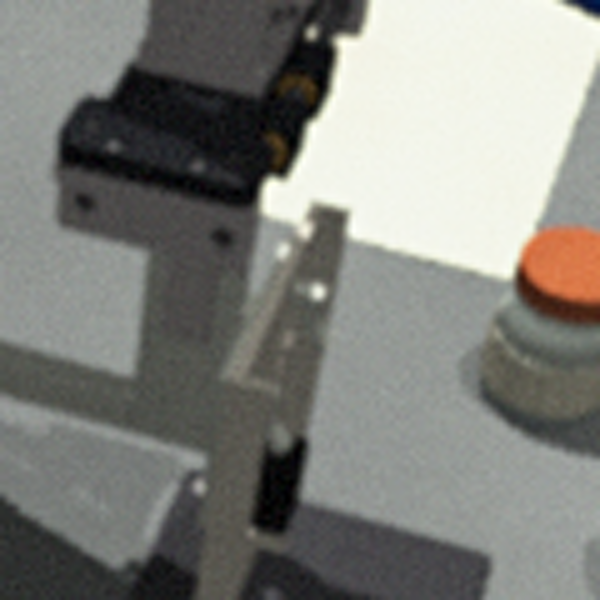

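Both claws are through the slots, at (317,290) and (280,435). I'll correct 0.9 mm sideways and close the last gap.

>>> carry_out --pt "1 0 0.08 0.05 0" --pt "1 0 0 0.05 0" --pt "1 0 0 0.05 0" --pt "1 0 0 0 0" --pt "1 0 0 0 0"

```text
time: 8.95
tool_pos: [0.6111, 0.0824, 0.1816]
ee_rot: [3.046, 1.569, -2.919]
wrist_force: [-4.0, -1.3, -0.5]
width: 0.0141
```

>>> carry_out --pt "1 0.2 0 -0.08 0" --pt "1 0.3 0 0 0" --pt "1 0.3 0 0 0" --pt "1 0.3 0 0 0" --pt "1 0.3 0 0 0" --pt "1 0.3 0 0 0" --pt "1 0.2 0 0 0" --pt "1 0 0 0 0"

```text
time: 9.75
tool_pos: [0.6104, 0.0822, 0.1611]
ee_rot: [2.907, 1.568, -3.058]
wrist_force: [-3.3, -1.7, -3.0]
width: 0.0135
```

>>> carry_out --pt "1 0.2 0 0 0" --pt "1 0.2 0 0 0" --pt "1 0.2 0 0 0" --pt "1 0.2 0 0 0" --pt "1 0 0 0 0"

```text
time: 10.25
tool_pos: [0.6108, 0.0823, 0.1539]
ee_rot: [2.835, 1.57, -3.13]
wrist_force: [-3.7, -1.2, -1.9]
width: 0.0138
```

>>> carry_out --pt "1 0.15 0 0 0" --pt "1 0.15 0 0 0" --pt "1 0 0 0 0" --pt "1 0 0 0 0"

```text
time: 10.65
tool_pos: [0.6111, 0.0823, 0.1514]
ee_rot: [0.347, 1.571, 0.665]
wrist_force: [-2.7, -1.1, -1.9]
width: 0.0136
```

>>> carry_out --pt "1 0.1 0 0 0" --pt "1 0.1 0 0 0" --pt "1 0.1 0 0 0" --pt "1 0 0 0 0"

```text
time: 11.05
tool_pos: [0.6112, 0.0823, 0.1513]
ee_rot: [-0.274, 1.569, 0.044]
wrist_force: [-6.8, -2.2, 7.9]
width: 0.0144
```

Run:
```python
from bench import robot
from h import *
s=robot.snapshot("scene");o=robot.get_obs()
print(o["tool_pos"],o["wrist_force"],o["wrist_torque"])
im=cv2.resize(s["image"][120:240,310:430],None,fx=5,fy=5,interpolation=cv2.INTER_CUBIC)
cv2.imwrite("pics/d1.png",im[:,:,::-1])
```

```text
[0.6112 0.0823 0.1513] [-7.0177 -2.6306  7.2468] [-0.1647  1.4237  0.1675]
```

View pics/d1.png

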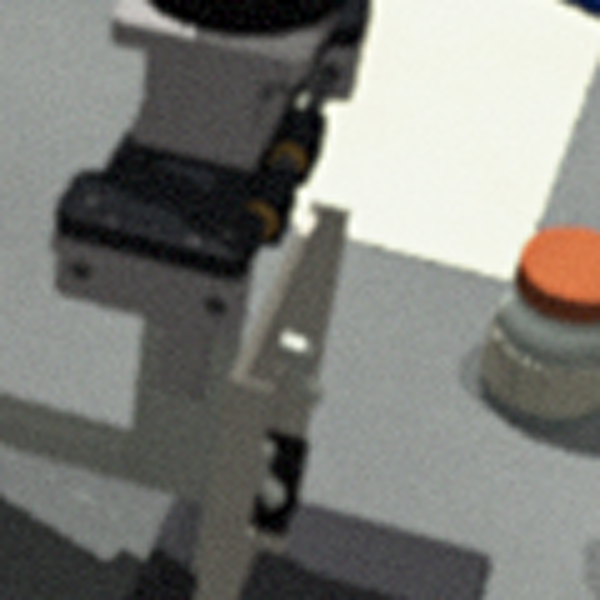

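The far claw moved about 55 px in the 5x crop, which is about 30 mm, so the hanger is down on its claw roots. I'll press harder, then pull up gently to test the catch.

>>> carry_out --pt "1 0.1 0 0 0" --pt "1 0.1 0 0 0" --pt "1 0.1 0 0 0" --pt "1 0 0 0 0" --pt "1 0 0 0 0"

```text
time: 11.6
tool_pos: [0.6112, 0.0823, 0.1512]
ee_rot: [-0.298, 1.567, 0.021]
wrist_force: [-10.3, -2.1, 15.6]
width: 0.0134
```

>>> carry_out --pt "1 -0.2 0 0 0" --pt "1 -0.2 0 0 0" --pt "1 -0.2 0 0 0" --pt "1 0 0 0 0" --pt "1 0 0 0 0"

```text
time: 12.1
tool_pos: [0.6112, 0.0824, 0.1514]
ee_rot: [0.531, 1.571, 0.849]
wrist_force: [-2.3, -1.2, 0.7]
width: 0.0139
```

>>> carry_out --pt "1 -0.15 0 0 0" --pt "1 -0.15 0 0 0" --pt "1 0 0 0 0" --pt "1 0 0 0 0"

```text
time: 12.5
tool_pos: [0.6111, 0.0825, 0.1534]
ee_rot: [2.364, 1.57, 2.682]
wrist_force: [-0.7, -0.6, -6.5]
width: 0.0135
```

>>> carry_out --pt "1 -0.1 0 0 0" --pt "1 -0.1 0 0 0" --pt "1 0 0 0 0" --pt "1 0 0 0 0"

```text
time: 12.9
tool_pos: [0.611, 0.0825, 0.1537]
ee_rot: [2.67, 1.569, 2.988]
wrist_force: [4.9, 0.6, -21.4]
width: 0.0137
```

After a 2.3 mm rise it holds against about 19 N, so the catch is engaged. Pressing back home and letting go.

>>> carry_out --pt "1 0.2 0 0 0" --pt "1 0.2 0 0 0" --pt "1 0.2 0 0 0" --pt "1 0 0 0 0" --pt "1 0 0 0 0" --pt "0.7 0 0 0 0" --pt "0.7 0 0 0 0" --pt "0.5 0 0 0 0" --pt "0.5 0 0 0 0" --pt "0.5 0 0 0 0" --pt "0.5 0 0 0 0"

```text
time: 14.0
tool_pos: [0.6112, 0.0823, 0.1505]
ee_rot: [0.275, 1.571, 0.593]
wrist_force: [-0.5, -0.2, 0.4]
width: 0.0476
```

>>> carry_out --pt "0.5 -0.5 0 0 0" --pt "0.5 -1.0 0 0 0" --pt "0.5 -1.5 0 0 0" --pt "0.5 -1.5 0 0 0" --pt "0.5 -1.5 0 0 0" --pt "0.5 -1.5 0 0 0" --pt "0.5 -2 0 0 0" --pt "0.5 -2 0 -2 0" --pt "0.5 0 0 -4 0" --pt "0.5 0 0 -4 0" --pt "0.5 0 0 -4 0" --pt "0.5 0 0 -4 0" --pt "0.5 0 0 -4 0" --pt "0.5 0 0 -3 0" --pt "0.5 0 0 -1 0" --pt "0.5 0 0 0 0" --pt "0.5 0 0 0 0"

```text
time: 15.7
tool_pos: [0.365, 0.0011, 0.2659]
ee_rot: [-0.138, 1.569, 0.18]
wrist_force: [-0.2, 0.3, -0.6]
width: 0.0471
```

Run:
```python
from bench import robot
from h import *
s=robot.snapshot("scene");t=robot.snapshot("top");o=robot.get_obs()
print(o["tool_pos"],o["wrist_force"],o["time"])
c=lambda im,x,y,w,h: cv2.resize(im[y:y+h,x:x+w],(400,400),interpolation=cv2.INTER_CUBIC)
cv2.imwrite("pics/e1.png",np.hstack([c(s["image"],290,120,130,130),c(t["image"],170,110,130,130)])[:,:,::-1])
```

```text
[0.3651 0.0012 0.2653] [ 0.3896  0.1288 -0.0431] 15.8
```

View pics/e1.png

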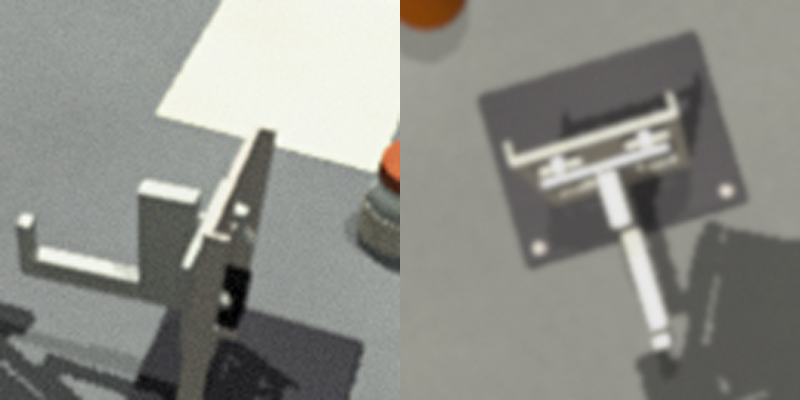

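The hanger sits upright, centred and parallel on the upright, with the arm level and the gripper clear. Handing in.

Run:
```python
from bench import robot
print(robot.close_job())
```

```text
the job is handed in; nothing more can be done
None
```

The headset hanger is hooked into the top pair of slots, pressed fully home and released. I handed the job in at about 16 s of robot time, well under the 43 s limit.

- **Home position:** the downward press stopped dead at TCP z = 0.151 m, against 0.1516 m expected. The claws had dropped about 30 mm in the image, which matches the full travel.
- **Catch:** I did not see it snap directly. I pressed down with about 16 N, then pulled up. The hanger rose about 2 mm and then held against a 21 N wrist reading (about 19 N net of its weight), as a caught window edge would.
- **After letting go:** I pressed it home again before opening the fingers. The last pictures show it level, centred and parallel on the upright, with the gripper about 25 cm away and no force on the wrist.
- **Disagreements:** in the scene view some corners came out 2 to 4 mm from where I predicted, and the sheet's face was met about 1 mm nearer than measured. The press-down also showed almost no upward force from the catch ramp at the moments I read it, so the pull-up test is the evidence that the catch is in.
- **Other bracket:** the arm never went near the one with the flat ledge. I did not photograph it again at the end.

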